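Clamp a clock plate under the bench press

ROBOT

A 6-joint arm with a two-finger parallel gripper is mounted at the origin on the work surface. World frame = base frame: x ahead of the robot, y to its left, z up, the work surface at z = 0. Lengths are in mm, angles in rad, forces in N, time in s.
With the tool pointing down it reaches from about 350 to 975 mm from the base axis. Payload 7.1 kg.
Tool frame: the origin (TCP) lies midway between the tips of the shut fingers; the grasp point (between the pads) lies 19 mm behind it; z points along the fingers, y is the line along which they close (so a half turn about z gives the same grasp; the last joint's range is limited). The gripper opens to 88 mm and grips with 3 to 60 N. Pads are 20 mm wide; open, the fingers measure 115 mm over their backs; the gripper's body (75 mm by 178 mm) begins 61 mm behind the grasp point.
Start: joints at [-1.139, 0.423, 1.63, -0, 1.089, -0.019], TCP at [272.318, -562.537, 222.675] pointing down, gripper open.
Joint ranges: [-3, 3], [-0.9, 2.11], [0.09, 2.58], [-1.31, 4.45], [0.11, 2.69], [-2.54, 2.54]. Speed limits (rad/s): [2.39, 2.39, 3.01, 3.14, 3.14, 3.14].

INTERFACE

Orientations are given as a rotation vector (axis times angle).
In Python, from workcell import ctrl gives the robot as it stands.
- The arm moves only by the shell command python3 -m pendant 'ROWS'. ROWS is a JSON object of lists of equal length, an entry for each row: "grip": the opening, from -1 (shut) to 1 (fully open); "linear": the shift along the tool's x, y, z in mm, a list of three; "angular": the turn, a rotation vector about the tool's x, y, z in rad, a list of three. In form: {"grip": [grip, ...], "linear": [[tx, ty, tz], ...], "angular": [[ax, ay, az], ...]}. A call has 1 to 12 rows; each row shifts and turns the commanded pose from where the row before left it, along the tool's axes as they then stand; what a row does not reach is not made up. A row lasts 1/12 s, in which the tool goes at most 41.7 mm and 7.16 degrees, less where a joint would pass 70% of its speed; a pose out of reach is approached as far as the arm can. A call with a gripper value outside its range is refused whole. The fingers move at their own pace and stop on an object; the grip force is fixed at half the most. Time passes only in rows, so rows that do not move let the fingers close. It gives the time, the measured TCP pose, the force, the opening and the grip force at its end, in the units of the state.
- ctrl.get_obs(): the state, without advancing time (a new reading comes with each control period).
- ctrl.get_image(name): name is "scene" or "top"; returns the picture (480x640x3 uint8, red, green, blue); there is no depth.
- ctrl.camera_params(name): a dict with "vfov" (degrees; the focal length in pixels is half the picture's height over the tangent of half this angle, whatever the lens; pixels are square), "cx", "cy" (the principal point, pixels), "R" (3x3) and "t" (3): a world point X has camera coordinates R X + t. Camera axes: x right, y down, z forward; pixel columns grow to the right and rows downward; lengths in mm; the calibration is good to about 2 mm. A picture is of the moment at which its call begins. camera_params takes no time and is no camera call.
- ctrl.close_job(): hands the job in; it is judged then, once.
The state is a dict: "t": time; "qpos": joint angles; "qvel": joint speeds; "joint_torque": joint torques, N m; "ee_pos": TCP position; "orientation": TCP orientation; "ft_force": force on the tool from outside, world axes, zero at the start; "moment": the same for the moment, N m; "width": finger opening in mm; "grasp_force": force on a finger pad.
Only numpy, scipy, OpenCV 4.12 (cv2) and the standard library are available. Lean on these libraries where they do the work, as an engineer would, in place of code of your own. Each camera call takes 0.05 s, during which the arm holds its last target. There are 200 camera calls.

TASK

Lay the plate carrier that has the bushing on it flat along the narrow bar of the press, bushing end towards the column and the carrier still clear of the spindle, and let go of it. Then push it gently along the bar until its end is squarely against the stop, and wind the crank clockwise until the sprung foot is firmly clamped on the bushing, without overtightening. Leave the other things on the bench where they are.

Things in the scene. Friction and masses are not known exactly. Their poses are not given: they have to be found in the camera images.
- carrier: Loose aluminium carrier 150 (x) x 56 (y) x 12 mm, a brass plate 136 x 48 x 4 mm screwed on top, with one upright brass bushing (16 mm diameter, 8 mm tall) on the plate 30 mm from the centre towards +x. 0.35 to 0.65 kg, balanced about its middle. Starts flat on the bench. Origin: centre of its underside; x along its length to the end nearer the bushing, z up
- carrier_nose (a point): Middle of the bottom edge of the carrier's +x end face (the end nearer the bushing), 75 mm from the carrier's centre; this end goes against the stop
- carrier_bush (a point): Centre of the bushing's top face, 24 mm above the carrier's underside, 45 mm from its nose end
- bar: Fixed level steel work bar, 24 mm wide, 14 thick, 250 long; its top is 48 to 62 mm above the bench (differs each time). Origin: on its top, centre line, straight below the spindle. x along the bar to the press column, z up. Its free front end is at x = -185 mm. Nothing is over it at x below -30 mm but the crank when turned to the front. The carrier overhangs it 16 mm each side
- stop: Rigid stop block on the bar, 44 mm wide, 14 mm higher than the bar's top. Origin: middle of its front face at the height of the bar's top, at x = +45 mm of the bar's frame: a carrier against it has its bushing under the spindle. Pushing the carrier along the bar takes 1 to 5 N; at the stop this rises sharply. More than 60 N on the stop is ramming
- press: White C-frame bench press, fixed. Origin: on the bench under the spindle axis; x to its column and along the bar, z up. Base 26 mm tall, 120 wide, x = -60 to 140 mm; column 45 mm wide, x = 85 to 135 mm; head 45 mm wide, x = -30 to 135 mm, 130 to 170 mm above the bench. The spindle screw goes down through the head
- foot: Round steel foot, 20 mm diameter, at the lower end of the screw. Origin: centre of its lower face, 106 mm above the bench with the crank at 0. It goes down 6 mm per radian of the crank until it meets the work; a stiff spring above it (15 N per mm, 7 mm travel) then takes up the load
- crank (a joint): Crank angle, rad, 0 to 1.2 at the start, growing clockwise seen from above; at 0 the arm points along the press's +x, at pi/2 along its -y. Screw and crank go down 6 mm per rad and stay where left (friction 0.25 N m, some 6 N at the grip when turning). Each 10 N on the foot adds 1.5 N. 10 N on the foot is the least for a clamp, about 30 N is firm, over 70 N is overtightened
- crank_grip (a point): Middle of the crank's upright free-turning black grip, 16 mm diameter, 40 mm from the spindle axis; the grip reaches 17 mm above and 28 mm below this point. With the crank at 0 it is 247 mm above the bench; it goes down with the screw
- spare: Bystander: the same carrier and brass plate, but with no bushing on it. Origin: centre of its underside
- oil: Bystander: amber bottle with a white cap, 60 mm diameter, 160 mm tall, origin under its centre
- jar: Bystander: green glass jar, 50 mm diameter, 70 mm tall, origin under its centre
- gearwheel: Bystander: brass clock wheel lying flat, 56 mm diameter, 14 mm tall at its hub, origin under its centre
- screwdriver: Bystander: screwdriver, 160 mm long, lying along its x
- dish: Bystander: shallow steel dish, 70 mm diameter, 25 mm tall, origin under its centre
Mind the look-alikes: they are no part of the job. What is shaped like the carrier but pink or purple is not meant.

How it is judged (in metres and radians):
On the way, in this order (a step that is already met when the one before it is completed fails the run):
1. the carrier lies flat on the bar, along it, bushing end towards the column, released, its end at least 20 mm short of the stop (y of carrier_nose in the frame of bar between -0.006 and 0.006 m and z of carrier_nose in the frame of bar between -0.003 and 0.003 m and angle between the x axis of carrier and the x axis of bar, either way round below 0.08 rad and angle between carrier's own z axis and vertical below 0.05 rad and contact force between the fingers and carrier below 0.3 N and x of carrier_nose in the frame of bar between -0.09 and 0.025 m), for 0.2 s.
2. the carrier's end is against the stop, the carrier still flat and square on the bar (y of carrier_nose in the frame of bar between -0.006 and 0.006 m and z of carrier_nose in the frame of bar between -0.003 and 0.003 m and angle between the x axis of carrier and the x axis of bar, either way round below 0.08 rad and angle between carrier's own z axis and vertical below 0.05 rad and x of carrier_nose in the frame of bar between 0.0425 and 0.0475 m), for 0.2 s.
3. the foot presses on the bushing with at least 10 N (all of step 2 and contact force between foot and carrier above 10 N), for 0.2 s.
At the end, for the whole second after the job is handed in: The carrier lies flat on the bar (within 3 mm in height, 3 degrees of level), along it within 4.5 degrees and 6 mm sideways, its bushing end against the stop within 2.5 mm, bushing under the spindle; the foot presses on the bushing with 10 to 70 N; all at rest and released (all of step 3 and contact force between the fingers and carrier below 0.3 N and contact force between foot and carrier below 70 N and x of carrier_bush in the frame of bar between -0.006 and 0.006 m and linear speed of carrier below 0.01 m/s and velocity of joint crank between -0.1 and 0.1 rad/s); the robot touches nothing.
It fails at once if the carrier is rammed against the stop (over 60 N) (contact force between carrier and stop above 60 N).
It fails at once if the foot is overtightened (over 90 N) (contact force between foot and carrier above 90 N).
It fails at once if the carrier is dropped or slammed on the bar (over 120 N) (contact force between carrier and bar above 120 N).
It fails at once if another thing on the bench is moved more than 30 mm (distance of any of spare, oil, jar, gearwheel, screwdriver, dish from where it was at the start of the episode above 0.03 m).
It also fails if it takes over 72 s, if anything falls off the work surface, if the arm or the gripper's body presses on something with over 40 N, if the wrist force passes 120 N, or if a joint passes its speed limit or range.

## Working session

There is one attempt and no reset: what is moved stays moved. The work goes in short steps, Python scripts to look and compute and a shell command to move; the robot and the scene stay as the last step left them, time stands still between calls to the robot, and variables do not carry over. Pictures are saved under pics/ and viewed, at most 14 in all, crops included, and the job is handed in when it is done.

```bash
mkdir -p pics; ls
python3 - <<'E'
from workcell import ctrl
import cv2
for n in("scene","top"):
    im=ctrl.get_image(n); cv2.imwrite(f"pics/{n}0.png",im[:,:,::-1]); print(n,ctrl.camera_params(n))
print(ctrl.get_obs())
E
```

```text
pics
scene {'vfov': 57.75176473149651, 'cx': 319.03326242471644, 'cy': 231.98878876378672, 'R': array([[ 0.71304718,  0.70099691, -0.0129249 ],
       [ 0.36868397, -0.39057442, -0.84351867],
       [-0.59635212,  0.5967034 , -0.53694432]]), 't': array([-364.14844204,  -65.52348379, 1559.92106617])}
top {'vfov': 53.56524889444547, 'cx': 314.6224443890456, 'cy': 235.2870071952985, 'R': array([[-0.0269119 , -0.99955894,  0.01255697],
       [-0.98293436,  0.02417339, -0.18236145],
       [ 0.18197747, -0.01725037, -0.98315137]]), 't': array([  11.31024853,  560.50285727, 1125.4171325 ])}
{'t': 0.1, 'qpos': array([-1.13899487e+00,  4.23762947e-01,  1.63062439e+00,  9.04333841e-06,
        1.08859768e+00, -1.89695386e-02]), 'qvel': array([-3.23879347e-04,  8.80136535e-06, -3.22687481e-04,  7.33323891e-04,
       -1.50571527e-03,  1.34388309e-03]), 'joint_torque': array([ 2.06064451e-04, -5.45611989e+01, -2.74320477e+01,  6.44551311e-02,
        1.88499084e-02, -3.72277100e-05]), 'ee_pos': array([ 272.1154031 , -562.08383141,  221.97610268]), 'orientation': array([-3.06080708e+00, -7.01778441e-01,  4.35754737e-04]), 'ft_force': array([0.33611913, 1.12337375, 0.10626397]), 'moment': array([-0.03865633,  0.00441932, -0.0204066 ]), 'grasp_force': 0.0, 'width': 87.5253475555865}
```

View pics/scene0.png

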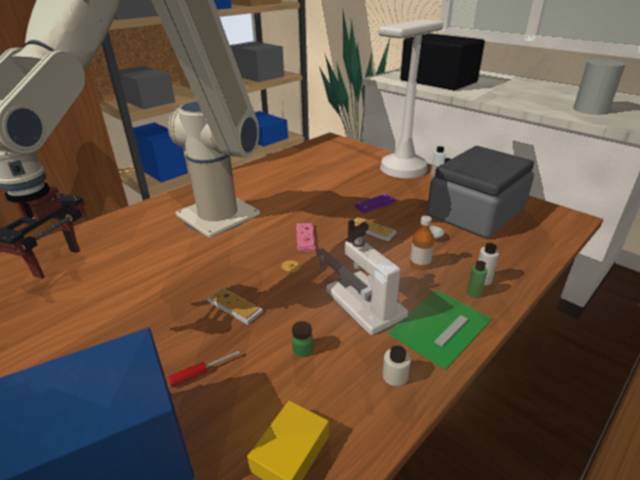

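View pics/top0.png

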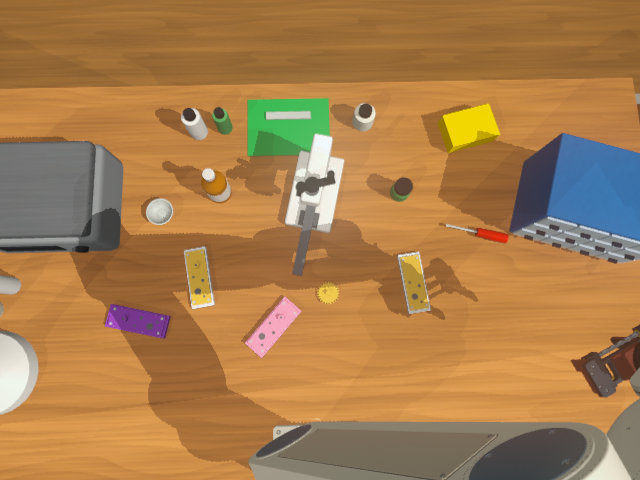

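Two brass-topped candidates in the top view, at about (199,277) and (414,283). The press is at (315,185), and its bar runs down to (298,273). I'll enlarge these areas.

Run:
```python
import cv2,numpy as np
t=cv2.imread("pics/top0.png");s=cv2.imread("pics/scene0.png")
f=lambda im,x,y,w,h,W,H:cv2.resize(im[y:y+h,x:x+w],(W,H),interpolation=cv2.INTER_CUBIC)
a=np.hstack([f(t,175,240,50,75,200,300),f(t,390,245,50,75,200,300),f(t,260,130,100,150,200,300)])
b=np.hstack([f(s,345,210,60,40,300,200),f(s,205,280,65,50,300,200)])
b=np.hstack([b]);a=cv2.resize(a,(600,300))
cv2.imwrite("pics/c1.png",np.vstack([a,b]))
```

```text
(no output)
```

View pics/c1.png

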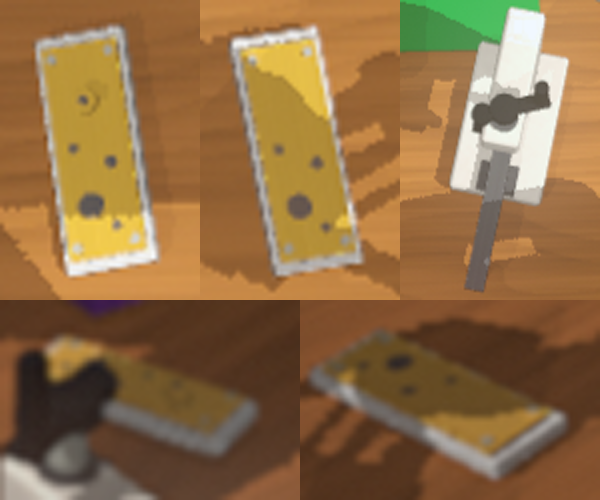

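The bushing (a crescent at about pixel (197,264)) is on the left carrier, at its end away from the robot. The right carrier is the spare. Next I'll measure it and enlarge the press.

```bash
cat > h.py <<'E'
import numpy as np,cv2
from workcell import ctrl
P={n:ctrl.camera_params(n) for n in("scene","top")}
def F(n): return 240/np.tan(np.radians(P[n]['vfov']/2))
def ray(n,u,v):
    p=P[n];d=p['R'].T@np.array([(u-p['cx'])/F(n),(v-p['cy'])/F(n),1]);return -p['R'].T@p['t'],d
def plane(n,u,v,z):
    c,d=ray(n,u,v);return c+d*(z-c[2])/d[2]
def proj(n,X):
    p=P[n];x=p['R']@np.array(X,float)+p['t'];return F(n)*x[:2]/x[2]+[p['cx'],p['cy']]
def tri(a,b):
    (c1,d1),(c2,d2)=ray("scene",*a),ray("top",*b)
    k=np.linalg.lstsq(np.c_[d1,-d2],c2-c1,rcond=None)[0];x,y=c1+k[0]*d1,c2+k[1]*d2
    return (x+y)/2,np.linalg.norm(x-y)
E
python3 - <<'E'
from h import *
t=cv2.imread("pics/top0.png");s=cv2.imread("pics/scene0.png")
for n in P: print(n,-P[n]['R'].T@P[n]['t'],F(n))
hsv=cv2.cvtColor(t,cv2.COLOR_BGR2HSV)
x0,y0=178,238;r=hsv[y0:318,x0:222]
# brass: yellow hue, saturated
m=((r[...,0]>21)&(r[...,0]<32)&(r[...,1]>120)).astype(np.uint8)
m=cv2.morphologyEx(m,cv2.MORPH_CLOSE,np.ones((9,9)))
c=max(cv2.findContours(m,0,2)[0],key=cv2.contourArea)
q=cv2.boxPoints(cv2.minAreaRect(c))+[x0,y0]
W=np.array([plane("top",*a,16) for a in q]);print("brass px",q.round(1).tolist())
print(W.round(1),W.mean(0),[np.linalg.norm(W[i]-W[i-1]).round(1) for i in range(4)])
# aluminium: low saturation
m=(((r[...,1]<90)&(r[...,2]>90))|(m>0)).astype(np.uint8)
c=max(cv2.findContours(m,0,2)[0],key=cv2.contourArea)
q=cv2.boxPoints(cv2.minAreaRect(c))+[x0,y0];W=np.array([plane("top",*a,12) for a in q])
print(W.round(1),W.mean(0),[np.linalg.norm(W[i]-W[i-1]).round(1) for i in range(4)])
print("bush",plane("top",197.5,264.5,24))
f=lambda im,x,y,w,h,W,H:cv2.resize(im[y:y+h,x:x+w],(W,H),interpolation=cv2.INTER_CUBIC)
cv2.imwrite("pics/c2.png",np.hstack([f(t,275,125,75,155,290,600),f(s,310,215,100,120,500,600)]))
E
```

```text
scene [1214.07470605 -701.13507533  777.61388988] 435.19211521739436
top [ 346.44132802   17.16987257 1208.52749185] 475.4774816976885
brass px [[185.6, 251.7], [204.4, 249.3], [211.0, 302.1], [192.2, 304.5]]
[[533.1 323.3  16. ]
 [537.9 275.9  16. ]
 [405.  257.6  16. ]
 [400.4 304.   16. ]] [469.1192038  290.21831812  16.        ] [np.float64(134.0), np.float64(47.6), np.float64(134.2), np.float64(46.6)]
[[541.4 331.8  12. ]
 [548.5 272.8  12. ]
 [397.  249.4  12. ]
 [390.4 307.1  12. ]] [469.3238629  290.28256056  12.        ] [np.float64(153.0), np.float64(59.4), np.float64(153.3), np.float64(58.1)]
bush [498.70494539 290.8450025   24.        ]
```

View pics/c2.png

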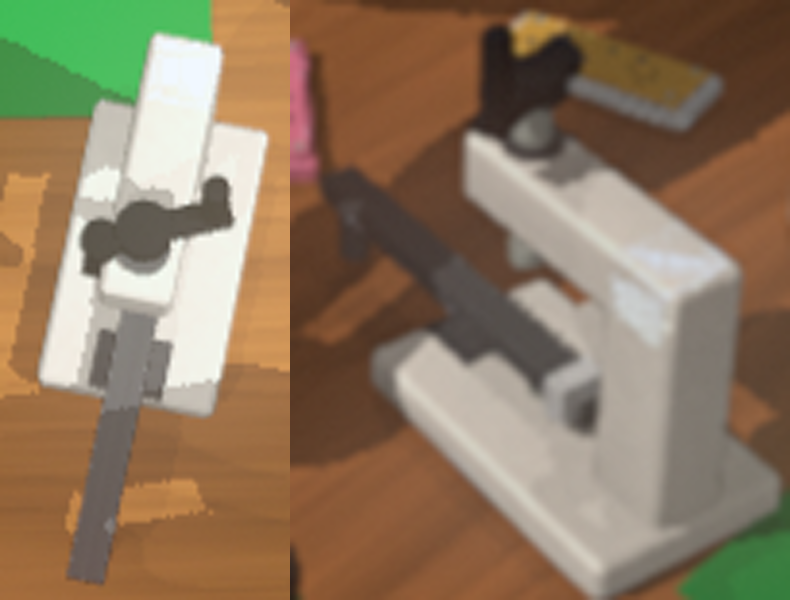

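The press view shows the grip at the right in the top view, at about px (331,173), and tall at the left in the scene view, at (351,229). So the crank points roughly to the press's -y. The bar's front end is at top px (297.4,275) and scene px (~320,250).

Run:
```python
from h import *
t=cv2.imread("pics/top0.png")
px=lambda a,b:(275+a*75/290,125+b*155/600)
B=np.array([plane("top",*px(*c),26) for c in((97,100),(268,130),(212,415),(40,385))])
print("base",B.round(1).tolist(),[np.linalg.norm(B[i]-B[i-1]).round(1) for i in range(4)])
fw=(B[0]+B[1]-B[2]-B[3])/2;yaw=np.arctan2(fw[1],fw[0]);o=B.mean(0)-40*np.array([np.cos(yaw),np.sin(yaw),0])
sd=B[0]-B[1]+B[3]-B[2];print("yaw",yaw,np.arctan2(sd[1],sd[0])-np.pi/2,"origin",o)
H=np.array([plane("top",*px(*c),170) for c in((152,33),(222,45),(172,310),(100,300))])
fw=(H[0]+H[1]-H[2]-H[3])/2;yh=np.arctan2(fw[1],fw[0]);print("head",H.round(1).tolist(),yh,"origin",H.mean(0)-52.5*np.array([np.cos(yh),np.sin(yh),0]))
hsv=cv2.cvtColor(t,cv2.COLOR_BGR2HSV).astype(int)
m=(hsv[...,1]<70)&(hsv[...,2]<140)
L=[];R=[]
for v in range(238,276):
    u=np.where(m[v,285:320])[0]+285
    if len(u): L.append((u[0]-.5,v));R.append((u[-1]+.5,v))
print(L[-8:],R[-8:])
pl=np.polyfit(*np.array(L[:-4])[:,::-1].T,1);pr=np.polyfit(*np.array(R[:-4])[:,::-1].T,1);print(pl,pr)
for z in(48,55,62):
    a=[(plane("top",np.polyval(pl,v),v,z)+plane("top",np.polyval(pr,v),v,z))/2 for v in(240,274.5)]
    w=plane("top",np.polyval(pl,250),250,z)-plane("top",np.polyval(pr,250),250,z)
    d=a[0]-a[1];y=np.arctan2(d[1],d[0]);e=plane("top",297.4,275,z)
    print(z,y,"w",np.linalg.norm(w),"end",e.round(1),"orig",(a[1]+185*np.array([np.cos(y),np.sin(y),0])).round(1))
print("tri bar end",tri((319.6,250.6),(297.4,275)))
print("tri grip top",tri((351,221),(331,172.5)))
print("grip z235 top",plane("top",331,173,258))
```

```text
base [[790.8, 28.4, 26.0], [766.9, -86.5, 26.0], [572.3, -42.3, 26.0], [595.1, 70.0, 26.0]] [np.float64(200.0), np.float64(117.3), np.float64(199.6), np.float64(114.6)]
yaw -0.21639605037897494 -0.20239602164257153 origin [642.21126239   0.96749728  26.        ]
head [[778.0, -6.8, 170.0], [769.5, -48.4, 170.0], [607.4, -13.8, 170.0], [614.4, 27.9, 170.0]] -0.2094284429314322 origin [6.41005569e+02 6.27691913e-01 1.70000000e+02]
[(np.float64(293.5), 267), (np.float64(293.5), 268), (np.float64(292.5), 269), (np.float64(292.5), 270), (np.float64(292.5), 271), (np.float64(292.5), 272), (np.float64(292.5), 273), (np.float64(295.5), 274)] [(np.float64(302.5), 267), (np.float64(302.5), 268), (np.float64(302.5), 269), (np.float64(302.5), 270), (np.float64(301.5), 271), (np.float64(301.5), 272), (np.float64(301.5), 273), (np.float64(301.5), 274)]
[-2.10895722e-01  3.49612968e+02] [-1.96524064e-01  3.55265597e+02]
48 -0.22073850772286904 w 22.80777613455332 end [463.6  41.5  48. ] orig [645.4   3.2  48. ]
55 -0.2207385077228693 w 22.6702055607733 end [462.9  41.4  55. ] orig [644.7   3.   55. ]
62 -0.22073850772286932 w 22.532634986993287 end [462.2  41.2  62. ] orig [644.    2.8  62. ]
tri bar end (array([466.41799755,  43.93106865,  40.21250822]), np.float64(5.979742632086052))
tri grip top (array([655.45601187, -37.1506723 , 256.16397714]), np.float64(0.5474756329385309))
grip z235 top [653.57252963 -37.20153689 258.        ]
```

The geometry is consistent: spindle near (642,1.5), yaw about -0.212, crank about 1.03 rad and grip radius about 41. I'll turn the tool to the carrier's yaw (0.147), then travel. I'll also work out a scene-based estimate of the bar height.

```bash
cat >> h.py <<'E'
from scipy.spatial.transform import Rotation as Ro
def to(x,y,z,psi):
    "tool-frame shift after first turning about tool z to yaw psi"
    o=ctrl.get_obs();R=Ro.from_rotvec(o['orientation']).as_matrix();p=np.arctan2(R[1,0],R[0,0])
    G=np.array([[np.cos(psi),np.sin(psi),0],[np.sin(psi),-np.cos(psi),0],[0,0,-1]])
    d=G.T@(np.array([x,y,z])-o['ee_pos'])
    print("t",round(o['t'],2),"pos",o['ee_pos'].round(1),"yaw",round(p,4),"tilt",np.degrees(np.arccos(-R[2,2])).round(2),"turn z",(R.T@G,) and Ro.from_matrix(R.T@G).as_rotvec().round(4),"shift",d.round(1),"n",np.linalg.norm(d)/41.7,"F",o['ft_force'].round(2),"w",round(o['width'],1),"g",round(o['grasp_force'],1))
E
python3 - <<'E'
from h import *
to(469.2,290.2,150,.147)
s=cv2.cvtColor(cv2.imread("pics/scene0.png"),cv2.COLOR_BGR2GRAY)
o=np.array([642,1.5]);e=np.array([np.cos(-.212),np.sin(-.212)]);n=np.array([-e[1],e[0]])
for X in(-150,-120,-90):
    for z in(48,55,62):
        print(X,z,[proj("scene",[*(o+X*e+y*n),zz]).round(1).tolist() for y,zz in((12,z),(-12,z),(-12,z-14))])
    u,v=proj("scene",[*(o+X*e),55]);u=int(round(u));print(u,int(v)-12,s[int(v)-12:int(v)+16,u].tolist())
E
python3 -m pendant '{"grip":[1,1,1],"linear":[[0,0,0],[0,0,0],[0,0,0]],"angular":[[0,0,0.1],[0,0,0.1],[0,0,0.104]]}'
```

```text
t 0.1 pos [ 272.1 -562.1  222. ] yaw 0.4508 tilt 0.08 turn z [-1.400e-03  2.000e-04  3.038e-01] shift [ 319.8 -814.2   72. ] n 21.048690263554338 F [0.34 1.12 0.11] w 87.5 g 0.0
-150 48 [[326.5, 252.7], [319.6, 255.4], [319.6, 259.3]]
-150 55 [[326.5, 250.7], [319.6, 253.4], [319.6, 257.4]]
-150 62 [[326.5, 248.7], [319.5, 251.4], [319.6, 255.4]]
323 240 [97, 98, 98, 97, 97, 97, 99, 97, 84, 67, 60, 59, 61, 60, 62, 70, 73, 69, 68, 69, 69, 63, 59, 60, 61, 60, 60, 61]
-120 48 [[332.4, 257.7], [325.4, 260.5], [325.4, 264.5]]
-120 55 [[332.4, 255.7], [325.4, 258.5], [325.4, 262.5]]
-120 62 [[332.4, 253.7], [325.4, 256.5], [325.4, 260.5]]
329 245 [102, 99, 98, 97, 98, 99, 92, 78, 69, 63, 62, 61, 61, 61, 62, 63, 61, 59, 59, 57, 59, 75, 89, 93, 94, 93, 92, 93]
-90 48 [[338.5, 262.8], [331.5, 265.8], [331.5, 269.8]]
-90 55 [[338.5, 260.8], [331.5, 263.7], [331.5, 267.8]]
-90 62 [[338.5, 258.8], [331.5, 261.7], [331.5, 265.8]]
335 250 [71, 72, 75, 75, 75, 76, 75, 74, 69, 65, 63, 63, 63, 63, 62, 63, 62, 60, 58, 59, 63, 65, 65, 68, 70, 71, 69, 70]
t: 0.35
ee_pos: [272.2, -562.2, 222.2]
orientation: [-3.133, -0.223, 0.001]
ft_force: [-0.9, 0.3, 0.4]
width: 88.0
grasp_force: 0.0
```

```bash
python3 -m pendant '{"grip":[1,1,1,1,1,1,1,1,1,1,1,1],"linear":[[13.3,-34,3],[13.3,-34,3],[13.3,-34,3],[13.3,-34,3],[13.3,-34,3],[13.3,-34,3],[13.3,-34,3],[13.3,-34,3],[13.3,-34,3],[13.3,-34,3],[13.3,-34,3],[13.3,-34,3]],"angular":[[0,0,0],[0,0,0],[0,0,0],[0,0,0],[0,0,0],[0,0,0],[0,0,0],[0,0,0],[0,0,0],[0,0,0],[0,0,0],[0,0,0]]}'
python3 -m pendant '{"grip":[1,1,1,1,1,1,1,1,1,1,1,1],"linear":[[13.3,-34,3],[13.3,-34,3],[13.3,-34,3],[13.3,-34,3],[13.3,-34,3],[13.3,-34,3],[13.3,-34,3],[13.3,-34,3],[13.3,-34,3],[13.3,-34,3],[13.3,-34,3],[13.3,-34,3]],"angular":[[0,0,0],[0,0,0],[0,0,0],[0,0,0],[0,0,0],[0,0,0],[0,0,0],[0,0,0],[0,0,0],[0,0,0],[0,0,0],[0,0,0]]}'
python3 -c "
from h import *
to(469.2,290.2,4,.147)"
```

```text
t: 1.35
ee_pos: [370.4, -133.9, 186.5]
orientation: [-3.133, -0.23, -0.0]
ft_force: [1.2, -0.3, -0.4]
width: 87.7
grasp_force: 0.0
t: 2.35
ee_pos: [468.5, 293.2, 150.2]
orientation: [3.133, 0.231, -0.001]
ft_force: [0.5, 0.1, 0.2]
width: 88.1
grasp_force: 0.0
t 2.35 pos [468.5 293.2 150.2] yaw 0.1472 tilt 0.04 turn z [0.0003 0.0006 0.0002] shift [  0.2   3.1 146.2] n 3.507249456295185 F [0.5  0.12 0.19] w 88.1 g 0.0
```

```bash
python3 -m pendant '{"grip":[1,1,1,1,1,1,1,1],"linear":[[0,3,20],[0,0,30],[0,0,30],[0,0,30],[0,0,20],[0,0,10],[0,0,6],[0,0,0]],"angular":[[0,0,0],[0,0,0],[0,0,0],[0,0,0],[0,0,0],[0,0,0],[0,0,0],[0,0,0]]}'
python3 -m pendant '{"grip":[0.4,0.1,-0.2,-0.5,-1,-1,-1,-1,-1,-1],"linear":[[0,0,0],[0,0,0],[0,0,0],[0,0,0],[0,0,0],[0,0,0],[0,0,0],[0,0,0],[0,0,0],[0,0,0]],"angular":[[0,0,0],[0,0,0],[0,0,0],[0,0,0],[0,0,0],[0,0,0],[0,0,0],[0,0,0],[0,0,0],[0,0,0]]}'
```

```text
t: 3.02
ee_pos: [468.8, 288.2, 3.9]
orientation: [3.132, 0.23, -0.002]
ft_force: [-0.9, 0.4, -0.0]
width: 87.6
grasp_force: 0.0
t: 3.85
ee_pos: [470.0, 289.3, 5.6]
orientation: [-3.132, -0.23, -0.003]
ft_force: [-1.5, 3.5, 6.4]
width: 55.5
grasp_force: 30.0
```

Grasp is firm at width 55.5. I'll lift, turn to the bar's yaw and check with a picture.

```bash
python3 -m pendant '{"grip":[-1,-1,-1,-1,-1,-1,-1,-1,-1,-1,-1,-1],"linear":[[0,0,-5],[0,0,-15],[0,0,-25],[0,0,-30],[0,0,-35],[0,0,-35],[0,0,-30],[0,0,-20],[0,0,0],[0,0,0],[0,0,0],[0,0,0]],"angular":[[0,0,0],[0,0,0],[0,0,0],[0,0,0],[0,0,0],[0,0,0],[0,0,0],[0,0,0],[0,0,0.09],[0,0,0.09],[0,0,0.09],[0,0,0.093]]}'
python3 - <<'E'
from h import *
to(527.7,26.5,150,-.216)
E
```

```text
t: 4.85
ee_pos: [468.1, 287.5, 199.2]
orientation: [3.121, -0.346, -0.003]
ft_force: [0.7, 0.4, -4.4]
width: 55.7
grasp_force: 30.0
t 4.85 pos [468.1 287.5 199.2] yaw -0.2207 tilt 0.14 turn z [ 0.0019  0.0015 -0.0047] shift [114.2 242.2  49.2] n 6.527446893388203 F [ 0.7   0.39 -4.37] w 55.7 g 30.0
```

```bash
python3 -m pendant '{"grip":[-1,-1,-1,-1,-1,-1,-1,-1,-1,-1,-1,-1],"linear":[[6,12,0],[10,20,0],[11.4,24,3],[11.4,24,5],[11.4,24,6],[11.4,24,6],[11.4,24,6],[11.4,24,6],[11.4,24,6],[9,21,6],[6,15,4],[3,6.2,1]],"angular":[[0,0,0],[0,0,0],[0,0,0],[0,0,0],[0,0,0],[0,0,0],[0,0,0],[0,0,0],[0,0,0],[0,0,0],[0,0,0],[0,0,0]]}'
python3 - <<'E'
from h import *
to(527.7,26.5,66,-.216)
t=ctrl.get_image("top");s=ctrl.get_image("scene")
cv2.imwrite("pics/t1.png",t[:,:,::-1]);cv2.imwrite("pics/s1.png",s[:,:,::-1])
f=lambda im,x,y,w,h:cv2.resize(im[y:y+h,x:x+w,::-1],(400,600),interpolation=cv2.INTER_CUBIC)
cv2.imwrite("pics/c3.png",np.hstack([f(t,250,150,100,150),f(s,270,160,120,180)]))
E
```

```text
t: 5.85
ee_pos: [527.1, 24.6, 149.5]
orientation: [3.122, -0.339, -0.005]
ft_force: [1.0, 0.6, -4.9]
width: 55.7
grasp_force: 30.0
t 5.85 pos [527.1  24.6 149.5] yaw -0.2162 tilt 0.18 turn z [ 0.0015  0.0028 -0.0002] shift [ 0.2 -2.  83.5] n 2.0027052089512996 F [ 0.98  0.55 -4.89] w 55.7 g 30.0
```

View pics/c3.png

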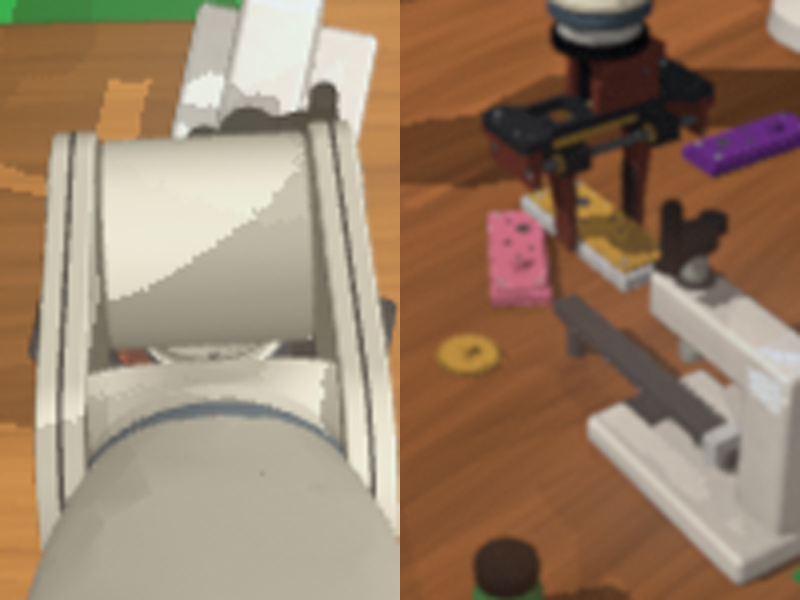

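The carrier hangs level over the bar and in line with it, nose clear of the head. I'll come down above it.

```bash
python3 -m pendant '{"grip":[-1,-1,-1,-1,-1,-1,-1],"linear":[[0,-2,10],[0,0,20],[0,0,20],[0,0,15],[0,0,8],[0,0,4],[0,0,0]],"angular":[[0,0,0],[0,0,0],[0,0,0],[0,0,0],[0,0,0],[0,0,0],[0,0,0]]}'
python3 -m pendant '{"grip":[-1,-1,-1,-1],"linear":[[0,0,1.5],[0,0,1.5],[0,0,1.5],[0,0,0]],"angular":[[0,0,0],[0,0,0],[0,0,0],[0,0,0]]}'
python3 -m pendant '{"grip":[-1,-1,-1,-1],"linear":[[0,0,1],[0,0,1],[0,0,0],[0,0,0]],"angular":[[0,0,0],[0,0,0],[0,0,0],[0,0,0]]}'
```

```text
t: 6.53
ee_pos: [528.3, 30.1, 72.9]
orientation: [3.123, -0.337, -0.002]
ft_force: [-0.4, 0.5, -5.3]
width: 55.7
grasp_force: 30.0
t: 6.87
ee_pos: [529.0, 29.4, 69.5]
orientation: [-3.123, 0.339, -0.001]
ft_force: [0.2, -0.3, -5.2]
width: 55.7
grasp_force: 30.0
t: 7.2
ee_pos: [528.8, 29.3, 67.2]
orientation: [-3.123, 0.339, 0.0]
ft_force: [0.3, 0.0, -5.2]
width: 55.5
grasp_force: 30.0
```

```bash
python3 -m pendant '{"grip":[-1,-1,-1,-1],"linear":[[0,1.5,0],[0,1,0],[0,0,0.5],[0,0,0.5]],"angular":[[0,0,0],[0,0,0],[0,0,0],[0,0,0]]}'
python3 -m pendant '{"grip":[-1,-1,-1,-1],"linear":[[0,0,1],[0,0,1],[0,0,0],[0,0,0]],"angular":[[0,0,0],[0,0,0],[0,0,0],[0,0,0]]}'
python3 -m pendant '{"grip":[-1,-1,-1,-1],"linear":[[0,0,1],[0,0,1],[0,0,0],[0,0,0]],"angular":[[0,0,0],[0,0,0],[0,0,0],[0,0,0]]}'
```

```text
t: 7.53
ee_pos: [528.3, 26.8, 66.2]
orientation: [-3.123, 0.339, -0.0]
ft_force: [0.5, 0.1, -5.0]
width: 55.5
grasp_force: 30.0
t: 7.87
ee_pos: [528.2, 26.9, 64.0]
orientation: [3.123, -0.339, -0.0]
ft_force: [-0.2, 0.2, -5.3]
width: 55.7
grasp_force: 30.0
t: 8.2
ee_pos: [528.2, 26.9, 62.1]
orientation: [3.123, -0.339, -0.0]
ft_force: [0.1, 0.2, -5.8]
width: 55.7
grasp_force: 30.0
```

```bash
python3 -m pendant '{"grip":[-1,-1,-1,-1],"linear":[[0,0,0.7],[0,0,0.7],[0,0,0],[0,0,0]],"angular":[[0,0,0],[0,0,0],[0,0,0],[0,0,0]]}'
python3 -m pendant '{"grip":[-1,-1,-1,-1],"linear":[[0,0,0.7],[0,0,0.7],[0,0,0],[0,0,0]],"angular":[[0,0,0],[0,0,0],[0,0,0],[0,0,0]]}'
```

```text
t: 8.53
ee_pos: [528.2, 26.9, 60.7]
orientation: [-3.123, 0.339, 0.0]
ft_force: [-0.2, -0.5, -4.3]
width: 55.7
grasp_force: 30.0
t: 8.87
ee_pos: [528.2, 27.0, 59.3]
orientation: [3.123, -0.339, -0.0]
ft_force: [-0.3, -0.7, -4.2]
width: 55.7
grasp_force: 30.0
```

```bash
python3 -c "
from h import *
s=ctrl.get_image('scene');cv2.imwrite('pics/s2.png',s[:,:,::-1])
cv2.imwrite('pics/c4.png',cv2.resize(s[190:330,270:420,::-1],(640,600),interpolation=cv2.INTER_CUBIC))"
```

```text
(no output)
```

View pics/c4.png

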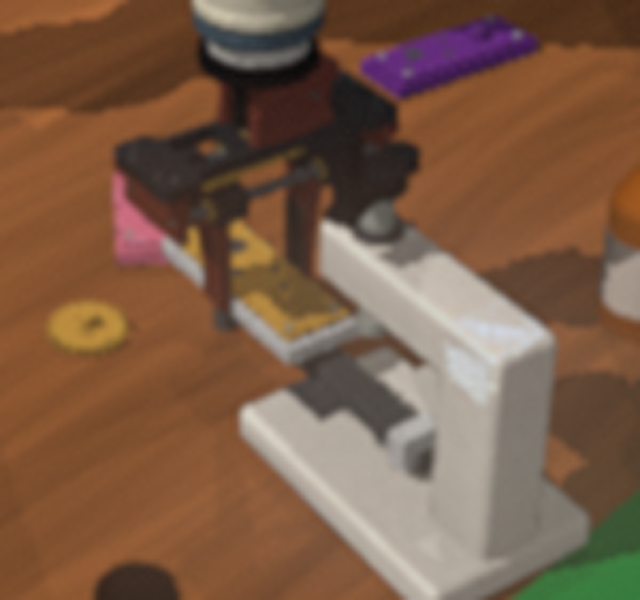

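The carrier is just about on the bar with no force yet. I'll keep lowering.

```bash
python3 -m pendant '{"grip":[-1,-1,-1,-1],"linear":[[0,0,0.7],[0,0,0.7],[0,0,0],[0,0,0]],"angular":[[0,0,0],[0,0,0],[0,0,0],[0,0,0]]}'
python3 -m pendant '{"grip":[-1,-1,-1,-1],"linear":[[0,0,0.7],[0,0,0.7],[0,0,0],[0,0,0]],"angular":[[0,0,0],[0,0,0],[0,0,0],[0,0,0]]}'
```

```text
t: 9.25
ee_pos: [528.2, 26.9, 57.9]
orientation: [3.123, -0.339, -0.0]
ft_force: [0.4, -0.5, -4.8]
width: 55.3
grasp_force: 30.0
t: 9.58
ee_pos: [528.2, 26.9, 56.5]
orientation: [3.123, -0.339, -0.0]
ft_force: [-0.1, 0.2, -4.4]
width: 55.6
grasp_force: 30.0
```

```bash
python3 -m pendant '{"grip":[-1,-1,-1,-1],"linear":[[0,0,0.7],[0,0,0.7],[0,0,0],[0,0,0]],"angular":[[0,0,0],[0,0,0],[0,0,0],[0,0,0]]}'
python3 -m pendant '{"grip":[-1,-1,-1,-1],"linear":[[0,0,0.7],[0,0,0.7],[0,0,0],[0,0,0]],"angular":[[0,0,0],[0,0,0],[0,0,0],[0,0,0]]}'
python3 -c "
from h import *
for z in(46,50,54,58):print(z,[proj('scene',[642+X*.9768+y*.2143,1.5-X*.2143+y*.9768,z]).round(1).tolist() for X,y in((-42,-28),(-42,28),(-192,-28))])"
```

```text
t: 9.92
ee_pos: [528.2, 27.0, 55.1]
orientation: [-3.123, 0.339, 0.0]
ft_force: [0.4, 0.3, -4.4]
width: 56.2
grasp_force: 30.0
t: 10.25
ee_pos: [528.3, 26.9, 54.1]
orientation: [-3.123, 0.339, -0.0]
ft_force: [-1.1, 0.9, 2.4]
width: 55.5
grasp_force: 30.0
46 [[336.8, 277.2], [353.5, 270.1], [307.4, 250.7]]
50 [[336.8, 276.0], [353.5, 268.9], [307.3, 249.6]]
54 [[336.8, 274.9], [353.5, 267.8], [307.3, 248.5]]
58 [[336.8, 273.7], [353.6, 266.6], [307.2, 247.4]]
```

Contact is at TCP z≈54.2, so the bar top is about 48.5–49. Releasing.

```bash
python3 -m pendant '{"grip":[-1,0.35,0.5,1,1,1,1,1],"linear":[[0,0,0.3],[0,0,0],[0,0,0],[0,0,0],[0,0,0],[0,0,0],[0,0,0],[0,0,0]],"angular":[[0,0,0],[0,0,0],[0,0,0],[0,0,0],[0,0,0],[0,0,0],[0,0,0],[0,0,0]]}'
python3 -m pendant '{"grip":[1,1,1,1,1,1],"linear":[[0,0,-10],[0,0,-20],[0,0,-25],[0,0,-25],[0,0,-20],[-10,0,0]],"angular":[[0,0,0],[0,0,0],[0,0,0],[0,0,0],[0,0,0],[0,0,0]]}'
python3 -m pendant '{"grip":[1,1,1,1,1,1],"linear":[[-30,0,0],[-30,0,0],[-30,0,0],[-20,0,0],[-10,0,0],[0,0,0]],"angular":[[0,0,0],[0,0,0],[0,0,0],[0,0,0],[0,0,0],[0,0,0]]}'
python3 - <<'E'
from h import *
o=ctrl.get_obs();print(o['ee_pos'],o['ft_force'])
t=ctrl.get_image("top");s=ctrl.get_image("scene")
cv2.imwrite("pics/t3.png",t[:,:,::-1]);cv2.imwrite("pics/s3.png",s[:,:,::-1])
f=lambda im,x,y,w,h:cv2.resize(im[y:y+h,x:x+w,::-1],(400,600),interpolation=cv2.INTER_CUBIC)
cv2.imwrite("pics/c5.png",np.hstack([f(t,260,150,100,150),f(s,280,190,100,150)]))
E
```

```text
t: 10.92
ee_pos: [528.3, 27.0, 53.4]
orientation: [-3.123, 0.339, 0.0]
ft_force: [0.6, -1.2, -0.1]
width: 87.8
grasp_force: 0.0
t: 11.42
ee_pos: [522.5, 29.0, 158.2]
orientation: [-3.122, 0.339, -0.014]
ft_force: [0.6, 0.3, 0.1]
width: 87.8
grasp_force: 0.0
t: 11.92
ee_pos: [398.8, 55.0, 153.2]
orientation: [3.123, -0.338, -0.003]
ft_force: [0.2, -0.1, -0.2]
width: 87.9
grasp_force: 0.0
[398.82800478  55.02030225 153.24787729] [ 0.21404913 -0.09141237 -0.20318406]
```

View pics/c5.png

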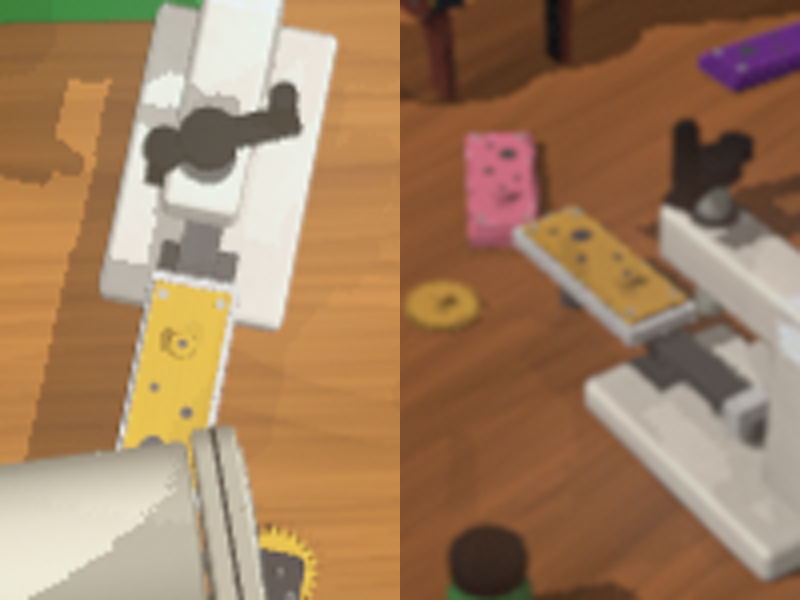

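The carrier lies flat on the bar, bushing towards the column, front corners at top px (297.5,218) and (319.5,222.5). I'll check its lateral fit.

Run:
```python
from h import *
t=cv2.imread("pics/t3.png");hsv=cv2.cvtColor(t,cv2.COLOR_BGR2HSV).astype(int)
e=np.array([.9768,-.2143]);n=np.array([.2143,.9768])
L=lambda X:((X[:2]-[642,1.5])@e,(X[:2]-[642,1.5])@n)
zb=49
for v in (211,213,215): # bar/dark region rows
    print(v,[int(x) for x in hsv[v,296:326,2]])
for v in (225,235,245,255):
    m=(hsv[v,280:330,0]>20)&(hsv[v,280:330,0]<32)&(hsv[v,280:330,1]>130)&(hsv[v,280:330,2]>140)
    u=np.where(m)[0]+280;a,b=[plane("top",x,v,zb+16) for x in(u[0]-.5,u[-1]+.5)]
    print(v,u[0],u[-1],L(a),L(b),"mid",L((a+b)/2))
a,b=plane("top",297.5,218,61),plane("top",319.5,222.5,61);print("nose",L(a),L(b),L((a+b)/2),"bush",L(plane("top",305.5,235.8,73)))
# bar edges (first picture) in the same frame at zb
for v in(240,250,260,270):
    a=plane("top",-.2109*v+349.61,v,zb);b=plane("top",-.1965*v+355.27,v,zb);print("bar",L((a+b)/2))
to(432,46,49+6,-.216)
```

```text
211 [237, 198, 189, 188, 139, 111, 108, 109, 107, 131, 130, 131, 130, 130, 130, 131, 130, 132, 135, 223, 232, 232, 231, 232, 232, 233, 234, 233, 234, 235]
213 [237, 198, 188, 185, 124, 108, 109, 109, 106, 127, 131, 130, 130, 131, 129, 130, 131, 132, 123, 129, 128, 150, 152, 198, 230, 234, 234, 234, 234, 234]
215 [228, 195, 188, 152, 114, 108, 109, 109, 116, 125, 130, 130, 129, 130, 127, 129, 128, 129, 121, 127, 127, 128, 129, 187, 227, 233, 234, 234, 234, 235]
225 298 313 (np.float64(-63.77658552969749), np.float64(23.827463148160597)) (np.float64(-56.29363796641532), np.float64(-14.735658191525491)) mid (np.float64(-60.0351117480564), np.float64(4.545902478317554))
235 296 314 (np.float64(-89.20222436899361), np.float64(23.77316868790962)) (np.float64(-80.36363199593683), np.float64(-21.843132409732203)) mid (np.float64(-84.78292818246523), np.float64(0.9650181390887091))
245 294 312 (np.float64(-114.42762969633809), np.float64(23.719301810639873)) (np.float64(-105.63668317770673), np.float64(-21.717315240185528)) mid (np.float64(-110.03215643702235), np.float64(1.0009932852271852))
[... 224 characters left out ...]
.float64(-45.65626898563709), np.float64(27.511135735846928)) (np.float64(-46.46211144748169), np.float64(-27.96733428245955)) (np.float64(-46.05919021655939), np.float64(-0.2280992733063112)) bush (np.float64(-87.9424857031741), np.float64(-0.9421266934670953))
bar (np.float64(-94.92089132937087), np.float64(2.761841016131541))
bar (np.float64(-120.43882337197623), np.float64(2.8833598774449953))
bar (np.float64(-145.75687708730445), np.float64(3.0039265266523465))
bar (np.float64(-170.8773917417985), np.float64(3.123552112261031))
t 12.02 pos [402.3  54.9 153.8] yaw -0.2158 tilt 0.09 turn z [-0.0004 -0.0014  0.0002] shift [31.   2.4 98.8] n 2.483211354849966 F [1.24 0.64 0.87] w 87.9 g 0.0
```

Run:
```python
from h import *
t=cv2.imread("pics/t3.png");hsv=cv2.cvtColor(t,cv2.COLOR_BGR2HSV).astype(int)
e=np.array([.9768,-.2143]);n=np.array([.2143,.9768])
L=lambda X:((X[:2]-[642,1.5])@e,(X[:2]-[642,1.5])@n)
for v in(208,210,211):
    print(v,hsv[v,300:322,2].tolist())
    for u in(304.6,314.5):print(L(plane("top",u+(211-v)*.2,v,49)))
# stop / head front centre line for comparison
g=t[:, :].copy(); t0=cv2.imread("pics/top0.png");h0=cv2.cvtColor(t0,cv2.COLOR_BGR2HSV)
for v in(235,250,265):print(v,h0[v,288:315,2].tolist(),h0[v,288:315,1].tolist())
```

```text
208 [189, 189, 189, 188, 188, 167, 142, 132, 132, 131, 130, 129, 129, 131, 132, 164, 227, 232, 233, 233, 233, 236]
(np.float64(-14.223721217528542), np.float64(14.350612783199345))
(np.float64(-9.48472859084584), np.float64(-10.010227992702497))
210 [166, 118, 121, 139, 158, 138, 131, 131, 131, 130, 130, 128, 129, 131, 130, 204, 230, 232, 232, 231, 232, 232]
(np.float64(-19.469097737919917), np.float64(14.34786216477478))
(np.float64(-14.735299613254268), np.float64(-9.993518966871143))
211 [139, 111, 108, 109, 107, 131, 130, 131, 130, 130, 130, 131, 130, 132, 135, 223, 232, 232, 231, 232, 232, 233]
(np.float64(-22.08864543858754), np.float64(14.346488502437712))
(np.float64(-17.357440610836463), np.float64(-9.98517446082128))
235 [160, 159, 159, 159, 159, 160, 159, 159, 159, 159, 159, 156, 120, 107, 106, 106, 107, 106, 106, 107, 108, 110, 131, 147, 149, 150, 151] [148, 149, 149, 148, 146, 147, 146, 146, 144, 146, 148, 145, 45, 33, 31, 34, 33, 34, 34, 31, 33, 30, 117, 141, 140, 141, 140]
250 [147, 147, 147, 147, 147, 147, 148, 147, 145, 111, 104, 104, 106, 105, 104, 104, 106, 105, 104, 146, 152, 153, 183, 158, 185, 190, 190] [153, 153, 153, 151, 154, 153, 153, 154, 149, 57, 37, 39, 36, 34, 37, 37, 36, 36, 51, 143, 153, 152, 155, 152, 154, 154, 154]
265 [154, 153, 152, 153, 152, 132, 108, 103, 103, 105, 104, 103, 104, 105, 105, 101, 134, 137, 144, 144, 144, 144, 143, 147, 152, 152, 152] [157, 158, 159, 160, 159, 155, 57, 42, 42, 41, 42, 42, 42, 39, 44, 61, 147, 153, 156, 156, 158, 156, 155, 158, 156, 158, 156]
```

The carrier is square and about 2 mm off the bar's centre line, which is within tolerance. Next I'll set the fingers about 35 mm apart behind it and lower them.

```bash
python3 -m pendant '{"grip":[-0.2,-0.2,-0.2,-0.2,-0.2,-0.2,-0.2,-0.2,-0.2],"linear":[[10,0,0],[4,0,5],[0,0,15],[0,0,20],[0,0,20],[0,0,20],[0,0,15],[0,0,5],[0,0,0]],"angular":[[0,0,0],[0,0,0],[0,0,0],[0,0,0],[0,0,0],[0,0,0],[0,0,0],[0,0,0],[0,0,0]]}'
python3 -c "
from h import *
to(416,51,53,-.216);cv2.imwrite('pics/s4.png',ctrl.get_image('scene')[:,:,::-1])"
```

```text
t: 12.77
ee_pos: [415.1, 51.5, 52.0]
orientation: [3.123, -0.34, -0.004]
ft_force: [-0.5, 0.8, -0.5]
width: 35.4
grasp_force: 0.0
t 12.77 pos [415.1  51.5  52. ] yaw -0.2167 tilt 0.15 turn z [ 0.0008  0.0024 -0.0007] shift [ 1.   0.3 -1. ] n 0.03539093538722039 F [-0.53  0.83 -0.48] w 35.4 g 0.0
```

```bash
python3 -m pendant '{"grip":[-0.2,-0.2,-0.2,-0.2,-0.2,-0.2,-0.2,-0.2,-0.2,-0.2],"linear":[[5,0,0],[5,0,0],[4,0,0],[3,0,0],[2,0,0],[2,0,0],[2,0,0],[2,0,0],[2,0,0],[2,0,0]],"angular":[[0,0,0],[0,0,0],[0,0,0],[0,0,0],[0,0,0],[0,0,0],[0,0,0],[0,0,0],[0,0,0],[0,0,0]]}'
python3 -m pendant '{"grip":[-0.2,-0.2,-0.2,-0.2,-0.2,-0.2,-0.2,-0.2,-0.2,-0.2],"linear":[[3,0,0],[3,0,0],[3,0,0],[3,0,0],[3,0,0],[3,0,0],[3,0,0],[3,0,0],[3,0,0],[3,0,0]],"angular":[[0,0,0],[0,0,0],[0,0,0],[0,0,0],[0,0,0],[0,0,0],[0,0,0],[0,0,0],[0,0,0],[0,0,0]]}'
python3 -m pendant '{"grip":[-0.2,-0.2,-0.2,-0.2,-0.2,-0.2,-0.2,-0.2,-0.2,-0.2],"linear":[[3,0,0],[3,0,0],[3,0,0],[3,0,0],[3,0,0],[3,0,0],[3,0,0],[3,0,0],[3,0,0],[3,0,0]],"angular":[[0,0,0],[0,0,0],[0,0,0],[0,0,0],[0,0,0],[0,0,0],[0,0,0],[0,0,0],[0,0,0],[0,0,0]]}'
python3 - <<'E'
from h import *
o=ctrl.get_obs();print(o['ee_pos'],o['ft_force'])
s=ctrl.get_image("scene");cv2.imwrite("pics/s5.png",s[:,:,::-1])
cv2.imwrite("pics/c6.png",cv2.resize(s[210:330,290:420,::-1],(650,600),interpolation=cv2.INTER_CUBIC))
E
```

```text
t: 13.65
ee_pos: [443.3, 45.6, 53.5]
orientation: [3.123, -0.339, -0.0]
ft_force: [-1.8, 0.9, 0.8]
width: 35.3
grasp_force: 1.8
t: 14.48
ee_pos: [469.3, 39.2, 53.1]
orientation: [3.122, -0.339, -0.011]
ft_force: [-8.6, 2.5, 7.2]
width: 35.0
grasp_force: 4.6
t: 15.32
ee_pos: [498.7, 32.8, 53.1]
orientation: [3.123, -0.339, -0.011]
ft_force: [-8.9, 1.7, 8.3]
width: 35.2
grasp_force: 4.6
[498.67301349  32.84680738  53.07436631] [-8.90977349  1.68066311  8.31450645]
```

View pics/c6.png

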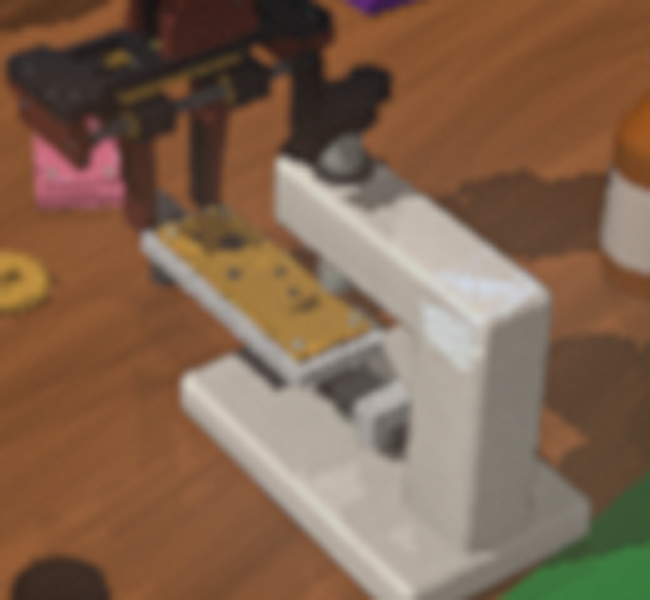

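The carrier is still flat and square, with its nose about 30 mm short of the stop. I'll ease the downward bias slightly and go on more slowly.

```bash
python3 -m pendant '{"grip":[-0.2,-0.2,-0.2,-0.2,-0.2,-0.2,-0.2,-0.2,-0.2,-0.2],"linear":[[2,0,-0.5],[2.5,0,0],[2.5,0,0],[2.5,0,0],[2.5,0,0],[2.5,0,0],[2.5,0,0],[2,0,0],[2,0,0],[1,0,0]],"angular":[[0,0,0],[0,0,0],[0,0,0],[0,0,0],[0,0,0],[0,0,0],[0,0,0],[0,0,0],[0,0,0],[0,0,0]]}'
python3 -m pendant '{"grip":[-0.2,-0.2,-0.2,-0.2],"linear":[[1,0,0],[1,0,0],[1,0,0],[1,0,0]],"angular":[[0,0,0],[0,0,0],[0,0,0],[0,0,0]]}'
```

```text
t: 16.2
ee_pos: [523.7, 28.0, 54.0]
orientation: [-3.123, 0.339, -0.0]
ft_force: [-1.8, 1.4, -1.1]
width: 34.8
grasp_force: 1.2
t: 16.53
ee_pos: [527.3, 27.2, 54.0]
orientation: [3.123, -0.339, 0.0]
ft_force: [-2.3, 0.1, -0.5]
width: 35.3
grasp_force: 1.3
```

```bash
python3 -m pendant '{"grip":[-0.2,-0.2,-0.2],"linear":[[1,0,0],[1,0,0],[0,0,0]],"angular":[[0,0,0],[0,0,0],[0,0,0]]}'
python3 -m pendant '{"grip":[-0.2,-0.2,-0.2],"linear":[[1,0,0],[0.5,0,0],[0,0,0]],"angular":[[0,0,0],[0,0,0],[0,0,0]]}'
python3 -m pendant '{"grip":[-0.2,-0.2,-0.2],"linear":[[0.7,0,0],[0.7,0,0],[0,0,0]],"angular":[[0,0,0],[0,0,0],[0,0,0]]}'
```

```text
t: 16.78
ee_pos: [529.7, 26.7, 54.0]
orientation: [-3.123, 0.339, -0.001]
ft_force: [-1.4, 1.3, -1.8]
width: 35.0
grasp_force: 0.8
t: 17.03
ee_pos: [530.7, 26.4, 54.0]
orientation: [3.123, -0.339, 0.0]
ft_force: [-2.6, 1.7, -0.3]
width: 35.1
grasp_force: 1.7
t: 17.28
ee_pos: [531.8, 26.1, 54.0]
orientation: [3.123, -0.339, -0.001]
ft_force: [-4.6, 1.0, 1.7]
width: 34.9
grasp_force: 2.5
```

```bash
python3 -m pendant '{"grip":[-0.2,-0.2,-0.2],"linear":[[0.5,0,0],[0.5,0,0],[0,0,0]],"angular":[[0,0,0],[0,0,0],[0,0,0]]}'
python3 -m pendant '{"grip":[-0.2,-0.2,-0.2],"linear":[[0.5,0,0],[0.3,0,0],[0,0,0]],"angular":[[0,0,0],[0,0,0],[0,0,0]]}'
```

```text
t: 17.53
ee_pos: [531.9, 26.1, 54.0]
orientation: [-3.123, 0.339, 0.004]
ft_force: [-8.4, 2.5, 5.3]
width: 35.2
grasp_force: 4.0
t: 17.78
ee_pos: [531.9, 26.1, 54.0]
orientation: [3.123, -0.339, -0.006]
ft_force: [-10.1, 3.4, 7.9]
width: 34.9
grasp_force: 5.2
```

The carrier is against the stop: position is stalled, force has risen to 10 N and travel puts the nose at about +44.7. Backing off, rising and turning for the crank.

```bash
python3 -m pendant '{"grip":[-0.2,-0.2,-0.2,-0.2,-0.2,-0.2,-0.2,-0.2,-0.2,-0.2,-0.2,-0.2],"linear":[[0.5,0,0],[-5,0,0],[-10,0,0],[-10,0,0],[0,0,-25],[0,0,-35],[0,0,-35],[0,0,-35],[0,0,-35],[0,0,-35],[0,0,-30],[0,0,-10]],"angular":[[0,0,0],[0,0,0],[0,0,0],[0,0,0],[0,0,0],[0,0,0],[0,0,0],[0,0,0],[0,0,0],[0,0,0],[0,0,0],[0,0,0]]}'
python3 -m pendant '{"grip":[-0.35,-0.35,-0.35,-0.35],"linear":[[0,0,0],[0,0,0],[0,0,0],[0,0,0]],"angular":[[0,0,0.1],[0,0,0.1],[0,0,0.1],[0,0,0]]}'
python3 - <<'E'
from h import *
t=ctrl.get_image("top");s=ctrl.get_image("scene")
cv2.imwrite("pics/t6.png",t[:,:,::-1]);cv2.imwrite("pics/s6.png",s[:,:,::-1])
to(655.5,-37.2,290,-.516)
f=lambda im,x,y,w,h:cv2.resize(im[y:y+h,x:x+w,::-1],(400,400),interpolation=cv2.INTER_CUBIC)
cv2.imwrite("pics/c7.png",np.hstack([f(t,280,150,80,80),f(s,310,200,100,100)]))
E
```

```text
t: 18.78
ee_pos: [511.8, 31.1, 298.8]
orientation: [-3.122, 0.339, -0.013]
ft_force: [0.0, -0.5, -0.3]
width: 34.8
grasp_force: 0.0
t: 19.12
ee_pos: [509.3, 31.0, 293.2]
orientation: [3.036, -0.807, -0.0]
ft_force: [-0.2, 0.0, 0.5]
width: 28.4
grasp_force: 0.0
t 19.22 pos [509.4  31.  293.3] yaw -0.513 tilt 0.04 turn z [0.0004 0.0005 0.003 ] shift [160.7 -12.7   3.3] n 3.8665029888347586 F [ 0.74 -0.28  0.08] w 28.4 g 0.0
```

View pics/c7.png

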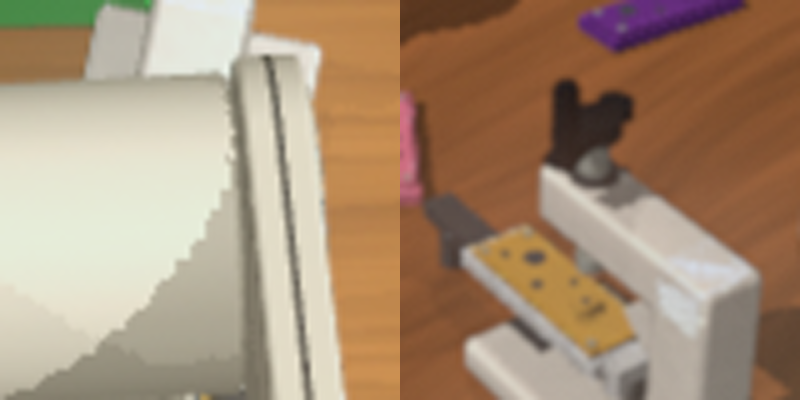

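The nose meets the stop block, and the grip top is at scene px (351,220). Moving above the grip.

```bash
python3 -m pendant '{"grip":[-0.35,-0.35,-0.35,-0.35,-0.35,-0.35,-0.35,-0.35],"linear":[[15,-1,0],[28,-2,0],[34,-3,0],[34,-3,0],[28,-2,0],[15,-1,0],[6,0,0],[0,0,0]],"angular":[[0,0,0],[0,0,0],[0,0,0],[0,0,0],[0,0,0],[0,0,0],[0,0,0],[0,0,0]]}'
python3 - <<'E'
from h import *
to(654.5,-37.2,226,-.516)
s=ctrl.get_image("scene");cv2.imwrite("pics/s7.png",s[:,:,::-1])
cv2.imwrite("pics/c8.png",cv2.resize(s[150:270,290:410,::-1],(600,600),interpolation=cv2.INTER_CUBIC))
E
```

```text
t: 19.88
ee_pos: [655.3, -38.1, 292.8]
orientation: [3.038, -0.8, -0.002]
ft_force: [-1.1, -0.3, 0.5]
width: 28.3
grasp_force: 0.0
t 19.88 pos [655.3 -38.1 292.8] yaw -0.5151 tilt 0.06 turn z [0.0005 0.001  0.0009] shift [-1.2 -0.4 66.8] n 1.6029957948788347 F [-1.08 -0.3   0.47] w 28.3 g 0.0
```

View pics/c8.png

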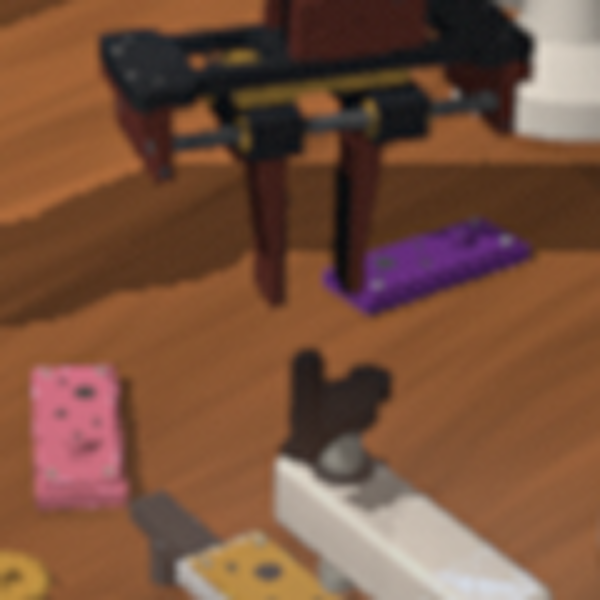

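The fingertips at (268,302) and (350,290) straddle the grip at (308,352). Descending and closing.

```bash
python3 -m pendant '{"grip":[-0.35,-0.35,-0.35,-0.35,-0.35,-0.35],"linear":[[-0.5,0,10],[0,0,15],[0,0,10],[0,0,5],[0,0,3],[0,0,0]],"angular":[[0,0,0],[0,0,0],[0,0,0],[0,0,0],[0,0,0],[0,0,0]]}'
python3 -m pendant '{"grip":[-0.35,-0.35,-0.35,-1,-1,-1,-1,-1],"linear":[[0,0,10],[0,0,10],[0,0,3],[0,0,0],[0,0,0],[0,0,0],[0,0,0],[0,0,0]],"angular":[[0,0,0],[0,0,0],[0,0,0],[0,0,0],[0,0,0],[0,0,0],[0,0,0],[0,0,0]]}'
```

```text
t: 20.43
ee_pos: [653.9, -37.0, 250.3]
orientation: [3.038, -0.801, -0.002]
ft_force: [0.3, 0.4, 0.3]
width: 28.1
grasp_force: 0.0
t: 21.1
ee_pos: [654.9, -36.6, 227.7]
orientation: [-3.036, 0.801, -0.001]
ft_force: [3.2, 4.3, -5.6]
width: 15.2
grasp_force: 30.0
```

```bash
cat > circ.py <<'E'
from h import *
import sys
def circ(a0,th,c=None,psi=-.515):
    # a0 world angle of arm at th[0]; rows of tool shifts
    ex=np.array([np.cos(psi),np.sin(psi)]);ey=np.array([np.sin(psi),-np.cos(psi)])
    p=[40*np.array([np.cos(a0-(t-th[0])),np.sin(a0-(t-th[0]))]) for t in th]
    for k in range(1,len(th)):
        d=p[k]-p[k-1];print(f"[{d@ex:.1f},{d@ey:.1f},{6*(th[k]-th[k-1]):.1f}]",end=",")
    print("\nend offset",p[-1]-p[0])
E
python3 -c "
from circ import *
circ(-1.254,np.arange(1.04,6.3,.2))"
```

```text
[-5.9,5.3,1.2],[-6.9,4.0,1.2],[-7.6,2.6,1.2],[-7.9,1.0,1.2],[-8.0,-0.5,1.2],[-7.7,-2.1,1.2],[-7.1,-3.6,1.2],[-6.3,-4.9,1.2],[-5.2,-6.1,1.2],[-3.8,-7.0,1.2],[-2.4,-7.6,1.2],[-0.8,-7.9,1.2],[0.8,-7.9,1.2],[2.3,-7.6,1.2],[3.8,-7.0,1.2],[5.1,-6.1,1.2],[6.2,-5.0,1.2],[7.1,-3.6,1.2],[7.7,-2.2,1.2],[8.0,-0.6,1.2],[7.9,1.0,1.2],[7.6,2.6,1.2],[6.9,4.0,1.2],[6.0,5.3,1.2],[4.8,6.4,1.2],[3.4,7.2,1.2],
end offset [26.95690787 31.21012288]
```

```bash
python3 -m pendant '{"grip":[-1,-1,-1,-1,-1,-1],"linear":[[-5.9,5.3,1.2],[-6.9,4.0,1.2],[-7.6,2.6,1.2],[-7.9,1.0,1.2],[-8.0,-0.5,1.2],[0,0,0]],"angular":[[0,0,0],[0,0,0],[0,0,0],[0,0,0],[0,0,0],[0,0,0]]}'
python3 -c "
from h import *
to(654.9,-36.6,222,-.515)
c=np.array([642.3,1.8]);p=ctrl.get_obs()['ee_pos'][:2]-c;print(np.hypot(*p),np.arctan2(p[1],p[0])+.214)"
```

```text
t: 21.6
ee_pos: [619.8, -27.4, 222.1]
orientation: [-3.032, 0.8, -0.011]
ft_force: [13.7, 13.2, -13.4]
width: 15.7
grasp_force: 30.0
t 21.6 pos [619.8 -27.4 222.1] yaw -0.5161 tilt 0.51 turn z [-0.0071 -0.0052 -0.0011] shift [35.1 -9.3  0.1] n 0.8710518049154886 F [ 13.72  13.19 -13.4 ] w 15.7 g 30.0
36.87098861715325 -2.014316320456526
```

The forces show that the circle's centre is about (645.8,2.7), which agrees with the bar-edge estimate. So θ≈2.06 now. I'll recompute from here.

```bash
python3 -c "
from circ import *
circ(-2.276,np.arange(2.06,6.5,.2))"
```

```text
[-7.7,-2.3,1.2],[-7.0,-3.8,1.2],[-6.2,-5.1,1.2],[-5.0,-6.2,1.2],[-3.7,-7.1,1.2],[-2.2,-7.7,1.2],[-0.6,-8.0,1.2],[1.0,-7.9,1.2],[2.5,-7.6,1.2],[4.0,-6.9,1.2],[5.3,-6.0,1.2],[6.4,-4.8,1.2],[7.2,-3.5,1.2],[7.7,-2.0,1.2],[8.0,-0.4,1.2],[7.9,1.2,1.2],[7.5,2.7,1.2],[6.8,4.2,1.2],[5.9,5.4,1.2],[4.7,6.5,1.2],[3.3,7.3,1.2],[1.8,7.8,1.2],
end offset [62.88096879 15.14757233]
```

```bash
python3 -m pendant '{"grip":[-1,-1,-1,-1,-1,-1,-1],"linear":[[1.1,-3.3,1.5],[-7.7,-2.3,1.2],[-7.0,-3.8,1.2],[-6.2,-5.1,1.2],[-5.0,-6.2,1.2],[-3.7,-7.1,1.2],[0,0,0]],"angular":[[0,0,0],[0,0,0],[0,0,0],[0,0,0],[0,0,0],[0,0,0],[0,0,0]]}'
cat > st.py <<'E'
from h import *
c=np.array([645.8,2.7]);o=ctrl.get_obs();p=o['ee_pos'][:2]-c;a=np.arctan2(p[1],p[0]);F=o['ft_force']
print("r",np.hypot(*p).round(1),"a",a.round(3),"th",((-a-.216)%(2*np.pi)).round(3),"Frad",(F[0]*np.cos(a)+F[1]*np.sin(a)).round(1),"Ftan cw",(F[0]*np.sin(a)-F[1]*np.cos(a)).round(1),"Fz",F[2].round(1),"z",o['ee_pos'][2].round(1))
E
python3 st.py
```

```text
t: 22.18
ee_pos: [607.2, 7.9, 216.0]
orientation: [3.037, -0.8, 0.006]
ft_force: [2.1, -0.6, 4.0]
width: 15.6
grasp_force: 30.0
r 39.0 a 3.007 th 3.06 Frad -2.2 Ftan cw -0.3 Fz 4.0 z 216.0
```

```bash
python3 -m pendant '{"grip":[-1,-1,-1,-1,-1,-1,-1,-1,-1],"linear":[[-2.2,-7.7,1.2],[-0.6,-8.0,1.2],[1.0,-7.9,1.2],[2.5,-7.6,1.2],[4.0,-6.9,1.2],[5.3,-6.0,1.2],[6.4,-4.8,1.2],[7.2,-3.5,1.2],[0,0,0]],"angular":[[0,0,0],[0,0,0],[0,0,0],[0,0,0],[0,0,0],[0,0,0],[0,0,0],[0,0,0],[0,0,0]]}'; python3 st.py
```

```text
t: 22.93
ee_pos: [653.5, 42.2, 206.4]
orientation: [-3.036, 0.802, -0.002]
ft_force: [-0.1, 1.3, 7.5]
width: 15.7
grasp_force: 30.0
r 40.2 a 1.377 th 4.69 Frad 1.3 Ftan cw -0.3 Fz 7.5 z 206.4
```

```bash
python3 -m pendant '{"grip":[-1,-1],"linear":[[7.7,-2.0,0.2],[8.0,-0.4,1.2]],"angular":[[0,0,0],[0,0,0]]}'; python3 st.py
python3 -c "
from circ import *
circ(-.216-5.09,np.arange(5.09,6.6,.1))"
```

```text
t: 23.1
ee_pos: [666.5, 37.5, 204.5]
orientation: [-3.036, 0.801, 0.003]
ft_force: [-2.5, 4.8, 4.9]
width: 15.4
grasp_force: 30.0
r 40.5 a 1.034 th 5.033 Frad 2.9 Ftan cw -4.7 Fz 4.9 z 204.5
[4.0,0.5,0.6],[3.9,0.9,0.6],[3.8,1.3,0.6],[3.6,1.7,0.6],[3.5,2.0,0.6],[3.2,2.4,0.6],[3.0,2.7,0.6],[2.7,2.9,0.6],[2.4,3.2,0.6],[2.1,3.4,0.6],[1.7,3.6,0.6],[1.3,3.8,0.6],[1.0,3.9,0.6],[0.6,4.0,0.6],[0.2,4.0,0.6],
end offset [ 12.28236987 -53.12988185]
```

```bash
python3 -m pendant '{"grip":[-1,-1,-1],"linear":[[4.0,0.5,0.6],[3.9,0.9,0.6],[3.8,1.3,0.6]],"angular":[[0,0,0],[0,0,0],[0,0,0]]}'; python3 st.py
python3 -m pendant '{"grip":[-1,-1],"linear":[[3.6,1.7,0.6],[3.5,2.0,0.6]],"angular":[[0,0,0],[0,0,0]]}'; python3 st.py
python3 -c "
from h import *
s=ctrl.get_image('scene');cv2.imwrite('pics/s8.png',s[:,:,::-1])
cv2.imwrite('pics/c9.png',cv2.resize(s[225:305,310:410,::-1],(750,600),interpolation=cv2.INTER_CUBIC))"
```

```text
t: 23.35
ee_pos: [676.3, 29.7, 202.6]
orientation: [-3.035, 0.801, -0.0]
ft_force: [0.4, 7.2, 3.6]
width: 15.5
grasp_force: 30.0
r 40.7 a 0.723 th 5.344 Frad 5.1 Ftan cw -5.1 Fz 3.6 z 202.6
t: 23.52
ee_pos: [681.2, 23.2, 201.5]
orientation: [-3.034, 0.801, -0.002]
ft_force: [1.7, 7.5, 2.3]
width: 15.6
grasp_force: 30.0
r 40.9 a 0.525 th 5.542 Frad 5.2 Ftan cw -5.6 Fz 2.3 z 201.5
```

View pics/c9.png

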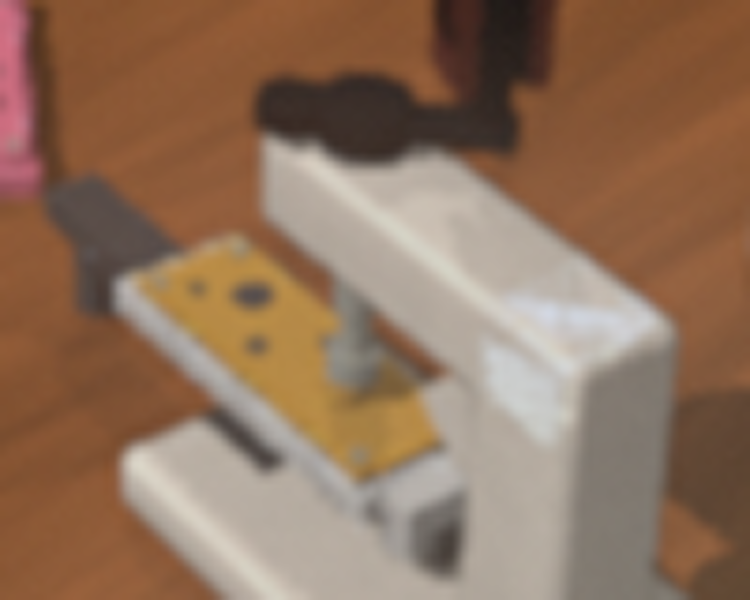

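The foot is practically on the bushing. I'll wind on in 0.1 rad steps, watching the tangential force.

```bash
python3 -m pendant '{"grip":[-1],"linear":[[3.2,2.4,0.6]],"angular":[[0,0,0]]}'; python3 st.py
python3 -m pendant '{"grip":[-1],"linear":[[3.0,2.7,0.6]],"angular":[[0,0,0]]}'; python3 st.py
python3 -m pendant '{"grip":[-1],"linear":[[2.7,2.9,0.6]],"angular":[[0,0,0]]}'; python3 st.py
```

```text
t: 23.65
ee_pos: [682.9, 19.7, 200.9]
orientation: [-3.034, 0.801, -0.003]
ft_force: [3.7, 8.0, 0.7]
width: 15.4
grasp_force: 30.0
r 40.8 a 0.429 th 5.638 Frad 6.7 Ftan cw -5.7 Fz 0.7 z 200.9
t: 23.73
ee_pos: [684.5, 15.9, 200.3]
orientation: [-3.033, 0.801, -0.004]
ft_force: [4.1, 9.8, 1.9]
width: 15.4
grasp_force: 30.0
r 40.9 a 0.33 th 5.737 Frad 7.1 Ftan cw -7.9 Fz 1.9 z 200.3
t: 23.82
ee_pos: [685.6, 12.2, 199.7]
orientation: [-3.033, 0.801, -0.004]
ft_force: [5.1, 9.2, 1.3]
width: 15.6
grasp_force: 30.0
r 40.9 a 0.234 th 5.834 Frad 7.1 Ftan cw -7.8 Fz 1.3 z 199.7
```

```bash
python3 -m pendant '{"grip":[-1],"linear":[[2.5,3.2,0.6]],"angular":[[0,0,0]]}'; python3 st.py
python3 -m pendant '{"grip":[-1],"linear":[[2.2,3.4,0.6]],"angular":[[0,0,0]]}'; python3 st.py
```

```text
t: 23.9
ee_pos: [686.4, 8.3, 199.2]
orientation: [-3.033, 0.801, -0.005]
ft_force: [5.1, 10.0, 0.1]
width: 15.4
grasp_force: 30.0
r 41.0 a 0.138 th 5.929 Frad 6.4 Ftan cw -9.2 Fz 0.1 z 199.2
t: 23.98
ee_pos: [686.8, 4.5, 198.6]
orientation: [-3.032, 0.801, -0.005]
ft_force: [5.1, 11.0, 1.0]
width: 15.3
grasp_force: 30.0
r 41.0 a 0.043 th 6.024 Frad 5.6 Ftan cw -10.8 Fz 1.0 z 198.6
```

The tangential force rose about 5 N over its free-turning value, with contact at θ≈5.65 and now 6.02. That gives about 33–36 N on the foot, which is firm. Releasing and rising.

```bash
python3 -m pendant '{"grip":[-1,-0.4,-0.4,-0.4,-0.4,-0.4],"linear":[[0,0,0],[0,0,0],[0,0,0],[0,0,0],[0,0,0],[0,0,-5]],"angular":[[0,0,0],[0,0,0],[0,0,0],[0,0,0],[0,0,0],[0,0,0]]}'; python3 st.py
python3 -m pendant '{"grip":[-0.4,-0.4,-0.4,-0.4,-0.4,-0.4,-0.4,-0.4],"linear":[[0,0,-15],[0,0,-25],[0,0,-30],[0,0,-30],[0,0,-20],[0,0,-5],[0,0,0],[0,0,0]],"angular":[[0,0,0],[0,0,0],[0,0,0],[0,0,0],[0,0,0],[0,0,0],[0,0,0],[0,0,0]]}'
python3 -c "
from h import *
s=ctrl.get_image('scene');cv2.imwrite('pics/s9.png',s[:,:,::-1])
cv2.imwrite('pics/c10.png',cv2.resize(s[190:310,290:440,::-1],(750,600),interpolation=cv2.INTER_CUBIC))"
```

```text
t: 24.48
ee_pos: [683.9, 1.7, 201.5]
orientation: [3.037, -0.802, -0.004]
ft_force: [-0.5, 0.0, -0.4]
width: 26.3
grasp_force: 0.0
r 38.1 a -0.026 th 6.093 Frad -0.5 Ftan cw 0.0 Fz -0.4 z 201.5
t: 25.15
ee_pos: [684.2, 2.0, 326.4]
orientation: [3.037, -0.802, -0.002]
ft_force: [-0.4, 0.1, -0.3]
width: 26.3
grasp_force: 0.0
```

View pics/c10.png

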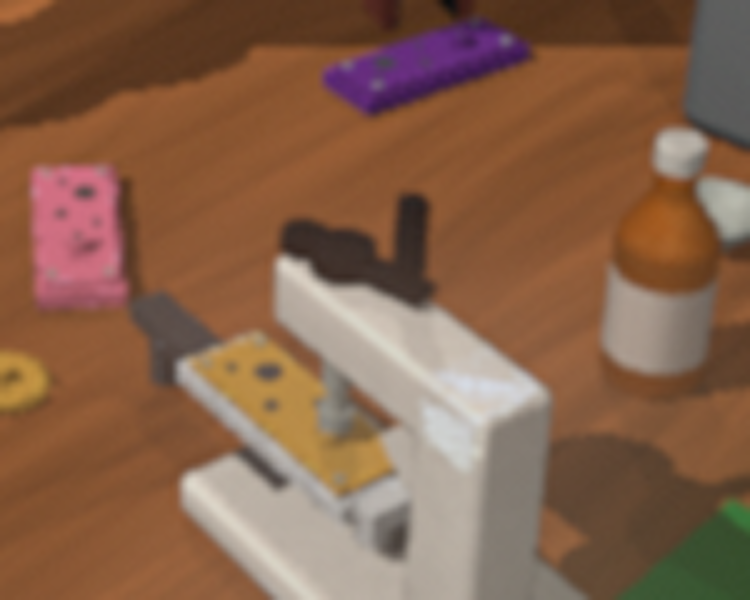

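The foot (335,415) sits on the bushing, the carrier is flat against the stop, and the gripper is clear of everything. Handing in.

```bash
python3 -c "
from workcell import ctrl
print(ctrl.close_job())"
```

```text
the job is handed in; nothing more can be done
None
```

I laid the carrier on the bar, pushed it against the stop, clamped the bushing at an estimated 33–36 N from the crank force, and handed the job in at about 25 s; no verdict was returned.

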